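# Set the jack leg under a lathe's outboard bed extension

### The arm

A 6-joint arm with a two-finger parallel gripper is mounted at the origin on the work surface. World frame = base frame: x ahead of the robot, y to its left, z up, the work surface at z = 0. Lengths are in m, angles in rad, forces in N, time in s.
With the tool pointing down it reaches from about 0.3 to 0.95 m from the base axis. Payload 3.1 kg.
Tool frame: the origin (TCP) lies on the centre line of the jaws, within the pads' length; the fingertips stand 17 mm ahead of it and the grasp point (between the pads) lies 2 mm behind it; x points along the fingers, y is the direction in which the jaws open and shut, and the axes are right-handed (so a half turn about x gives the same grasp; the last joint's range is limited). The gripper opens to 85 mm and grips with 20 to 120 N. Pads are 22 mm wide; open, the fingers measure 114 mm over their backs; the gripper's body (76 mm by 85 mm) begins 54 mm behind the grasp point. The pads swing forward as they close: fully open they stand 13 mm farther back than shut.
Start: joints at [1.263, 0.308, 1.634, -0, 1.2, -0.07], TCP at [0.147, 0.607, 0.248] pointing down, gripper open.
Joint ranges: [-3.06, 3.06], [-0.79, 1.96], [0.05, 2.63], [-1.19, 4.34], [0.05, 2.64], [-2.94, 2.94]. Speed limits (rad/s): [2.79, 2.79, 3.14, 3.14, 3.14, 3.14].

### API

Orientations are given as a unit quaternion [w, x, y, z].
In Python, from plant import env, jaws, kinematics, cams gives the robot as it stands. The module is installed in compiled form; this text tells all that it offers. Calls block until the motion is done:
- env.movep(position, orientation): joint-space move of the TCP to a pose.
- env.servo_line(position, orientation=None, max_speed=0.15): straight line of the TCP; orientation=None keeps the orientation; max_speed is the mean speed in m/s.
- env.move_joints(angles): joint-space move.
- jaws.set_gripper(opening, newtons=None): finger opening in m; newtons is the grip in N (None keeps the last); returns when the fingers have stopped.
- env.wait(seconds).
- kinematics.solve_ik(position, orientation): joint angles nearest the present ones, or None.
- cams.capture(name): name is "scene" or "top" or "wrist"; returns a dict with "img" (400x640x3 uint8, blue, green, red), "range_z" (400x640 float32, m along the optical axis (not along the pixel's ray), 0 where there is no reading), "mtx" (3x3 intrinsics, pixels), "R" (3x3) and "t" (3): a world point X has camera coordinates R X + t. Camera axes: x right, y down, z forward; pixel columns grow to the right and rows downward; lengths in m; the calibration is good to about 2 mm. A picture is of the moment at which its call begins.
A pose or a line that the arm cannot do raises env.PlanningError and nothing moves.
- env.hand_in(): hands the job in, once; it reports no verdict.
Readings, each from a call of its own:
- env.get_time(): time.
- env.get_joint_pos(): joint angles.
- env.get_joint_velocities(): joint speeds.
- env.get_effort(): joint torques, N m.
- env.get_position(): TCP position.
- env.get_tool_rot(): TCP orientation.
- env.get_force(): force on the tool from outside, world axes, zero at the start.
- env.get_torque(): the same for the moment, N m.
- env.get_width(): finger opening in m.
Only numpy, scipy, OpenCV 4.12 (cv2) and the standard library are available. Lean on these libraries where they do the work, as an engineer would, in place of code of your own. Each camera call takes 0.05 s, during which the arm holds its last target.

### The job

Make the lathe's outboard bed extension steady for turning: wind its jack crank clockwise until the rubber foot bears firmly on the packing board and the crank has gone clearly heavy, but do not force it on from there or it will lift the bed. The spindle brake may be on or off and its lever does not show which: if the crank is held, slacken the orange lever. Once the foot bears, tighten the brake lever so the crank is locked, let go of everything, and leave the tools and other things lying about where they are.

Things in the scene. Friction and masses are not known exactly. Their poses are not given: they have to be found in the camera images.
- lathe: dark blue bench bowl lathe, fixed. Origin on the bench under the jack leg, at the free end of the bed extension; +z up, +y along the extension to the headstock (tool rest from 165 mm, 300 mm wooden blank from 285 mm along +y), -x the operator's side, to which the crank leans. All its parts are fixed except those listed here as moving
- boom (a point): fixed lamp boom: middle of a 16 mm bar along the lathe's y, 300 mm long, 440 mm over the bench, above the far side of the crank (30 mm to the lathe's +x). Its 16 mm post stands 58 mm farther to +x, 18 mm to -y of this point
- crank_axis (a point): point on the crank spindle's axis, fixed, level with the middle of the crank's grip. +z up along the spindle, which leans 35 degrees from upright to the lathe's -x; +x up the slope, away from the operator; +y as the lathe's. The grip circles this point at 65 mm radius in this point's x-y plane. The flat crank arm lies 36 to 44 mm below it along z
- crank_grip (a point): middle of the crank's yellow grip: free-spinning sleeve, 26 mm diameter, 70 mm long, parallel to the spindle. Clockwise seen from its free (+z) end lowers the foot 2.4 mm per rad. Running free it takes 4.6 N while turning (0.3 N m friction, which holds it where left), less standing still; from the foot's touch on this rises 3.5 N per rad: 4 to 8 N more is firmly down, 11 N more is forced. Brake on, 15 N does not turn it
- foot: round rubber foot of the jack leg, 90 mm diameter, 18 mm thick, moves straight up and down. Origin: centre of its underside. It starts 4 to 26 mm above the board; the rubber gives about 1 mm per 40 N
- packer: square plywood packing board, 140 x 140 mm, screwed to the bench under the foot; boards of several thicknesses are in use (6 to 13 mm stand out of the bench). Origin 30 mm below the centre of its top face
- clamp_axis (a point): point on the brake lever's pivot axis, fixed, level with the middle of its orange knob. +z parallel to the spindle (leaning 35 degrees), +x up the slope, +y as the lathe's. The knob circles this point at 85 mm radius in this point's x-y plane
- clamp_knob (a point): middle of the brake lever's orange knob, 24 mm diameter, 60 mm long, parallel to the spindle. Clockwise seen from +z tightens, counter-clockwise slackens; stops 1.2 rad apart, half-way at -y +/- 0.3 rad (indexable lever: its angle does not tell the state). The clockwise third of the swing holds the crank, the opposite half frees it. Takes 4.7 N, 8 to 9 N coming up tight; stays where left
- brake: caliper of the spindle brake, with its lever, shoe inside and all; seated on the gear head beside the spindle on the -y side. Origin at its foot; its place does not change
- crank: the crank: spindle, steel brake disc of 84 mm diameter low on the spindle, flat arm and grip. Origin on the spindle axis, 108 mm below point crank_axis; +z along the spindle, +x along the arm to the grip. The brake's shoe presses on the underside of the disc
- gouge: bystander: turning gouge with wooden handle, 420 mm long, lying on the bench to the right; origin at its ferrule
- skew: bystander: skew chisel with dark wooden handle, 380 mm long, lying on the bench to the right; origin at its ferrule
- mallet: bystander: wooden mallet, 270 mm long, lying near the robot on its left; origin under the head
- chuck: bystander: steel four-jaw chuck, 100 mm in diameter, 64 mm high, on the bench beyond the jack; origin at its underside
- bowl: bystander: dark turned bowl, 170 mm wide, 60 mm high, on the bench on the near right of the jack; origin at its underside
- sand_block: bystander: cork sanding block, 110 x 65 x 32 mm, on the bench beyond the jack, to its right; origin at its underside
- wax_tin: bystander: green tin of wax, 84 mm wide, 55 mm high, on the bench beyond the jack; origin at its underside

How it is judged:
On the way, in this order (a step that is already met when the one before it is completed fails the run):
1. the rubber foot bears on the packing board with more than 40 N (contact force between foot and packer above 40 N), for 0.2 s.
2. the brake is tight, pressing on its disc with more than 60 N, while the foot still bears with more than 40 N (contact force between brake and crank above 60 N and contact force between foot and packer above 40 N), for 0.2 s.
At the end, for the whole second after the job is handed in: the rubber foot bears on the packing board with 40 to 250 N and the spindle brake is tight (its shoe presses on the brake disc with more than 60 N) (all of step 2 and contact force between foot and packer below 250 N); the robot touches nothing.
It fails at once if the foot is forced down with more than 300 N, which lifts the bed (contact force between foot and packer above 300 N).
It fails at once if a tool, blank or other thing lying on the bench is moved by more than 30 mm (distance of any of gouge, skew, mallet, chuck, bowl, sand_block, wax_tin from where it was at the start of the episode above 0.03 m).
It also fails if it takes over 72 s, if anything falls off the work surface, if the arm or the gripper's body presses on something with over 40 N, if the wrist force passes 120 N, or if a joint passes its speed limit or range.

## Working session

There is one attempt and no reset: what is moved stays moved. The work goes in short steps, each a Python script; the robot and the scene stay as the last script left them, time stands still between calls to the robot, and variables do not carry over. Pictures are saved under pics/ and viewed, and the job is handed in when it is done.

```bash
ls; mkdir -p pics; python3 - <<'E'
from plant import env,jaws,kinematics,cams
import cv2,numpy as np,pickle
for n in ["scene","top","wrist"]:
    c=cams.capture(n); cv2.imwrite(f"pics/{n}0.png",c["img"]); pickle.dump(c,open(f"{n}0.pkl","wb"))
    print(n,c["mtx"].round(1).tolist(),c["R"].round(3).tolist(),c["t"].round(3).tolist())
print(env.get_time(),env.get_tool_rot(),env.get_force())
E
```

```text
pics
scene [[395.4, 0.0, 308.7], [0.0, 395.4, 196.3], [0.0, 0.0, 1.0]] [[-0.524, 0.852, 0.006], [0.705, 0.437, -0.559], [-0.479, -0.289, -0.829]] [0.411, -0.192, 1.713]
top [[436.9, 0.0, 320.5], [0.0, 436.9, 194.8], [0.0, 0.0, 1.0]] [[-0.024, -1.0, -0.013], [-0.998, 0.025, -0.058], [0.058, 0.012, -0.998]] [-0.102, 0.542, 1.755]
wrist [[282.1, 0.0, 321.5], [0.0, 282.1, 201.6], [0.0, 0.0, 1.0]] [[0.235, 0.972, -0.003], [0.93, -0.224, 0.292], [0.283, -0.071, -0.957]] [-0.623, -0.038, 0.381]
0.15 [ 0.7020005   0.08327047  0.70222539 -0.0845034 ] [ 0.33117501 -0.64852945  0.2136826 ]
```

View pics/scene0.png

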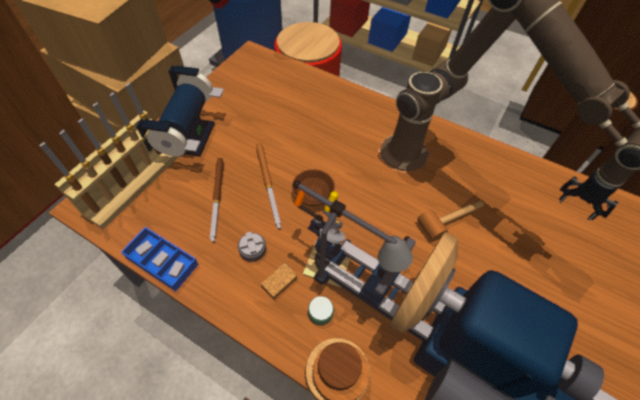

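View pics/top0.png

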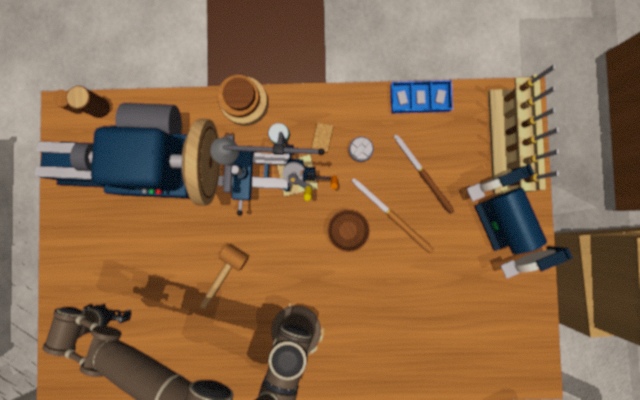

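View pics/wrist0.png

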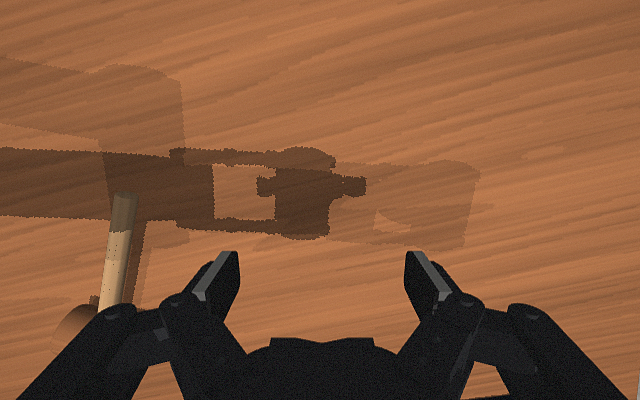

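The scene view puts the jack crank near (330,200) and the boom over it from (300,185) to (400,245). In the top view the crank is around (308,190) and the orange knob at (334,183). I'll zoom in on both.

```bash
python3 - <<'E'
import cv2,pickle,numpy as np
a=pickle.load(open("top0.pkl","rb"));b=pickle.load(open("scene0.pkl","rb"))
t=a["img"][110:230,210:370];s=b["img"][160:310,260:440]
cv2.imwrite("pics/topz.png",cv2.resize(t,None,fx=5,fy=5,interpolation=cv2.INTER_CUBIC)[:600,:800])
cv2.imwrite("pics/scz.png",cv2.resize(s,None,fx=4,fy=4,interpolation=cv2.INTER_CUBIC))
E
```

```text
(no output)
```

View pics/topz.png

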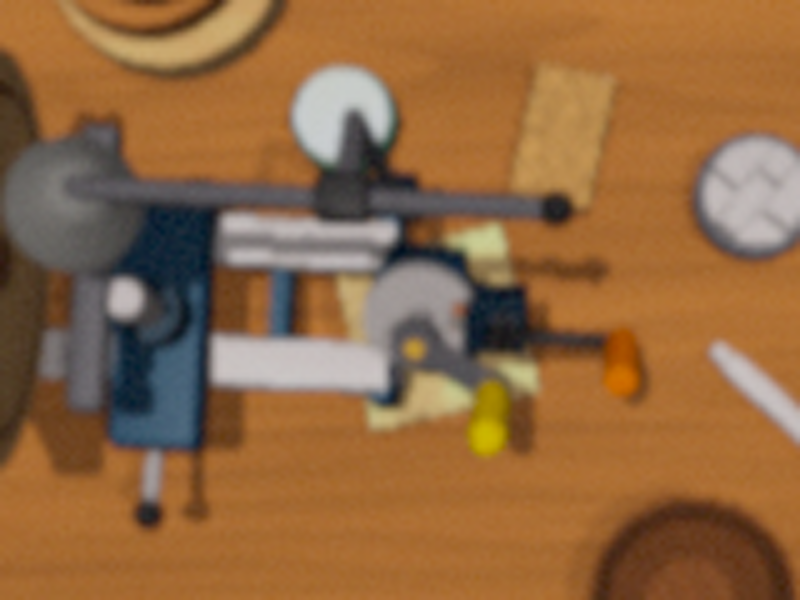

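View pics/scz.png

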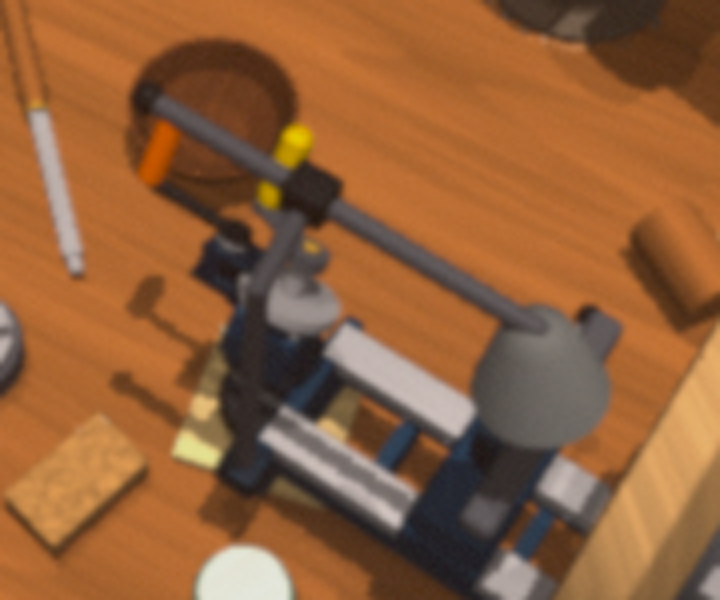

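```bash
cat > h.py <<'E'
import numpy as np,cv2,pickle
def pts(c,m):
    v,u=np.nonzero(m&(c["range_z"]>0)); z=c["range_z"][v,u]
    p=np.stack([u,v,np.ones_like(u)],0).astype(float); p=np.linalg.inv(c["mtx"])@p*z
    return (c["R"].T@(p-c["t"][:,None])).T
def masks(c):
    h=cv2.cvtColor(c["img"],cv2.COLOR_BGR2HSV).astype(int); H,S,V=h[...,0],h[...,1],h[...,2]
    return dict(yellow=(H>26)&(H<34)&(S>200)&(V>120), orange=(H>7)&(H<16)&(S>215)&(V>150))
def ray(c,u,v):
    d=c["R"].T@np.linalg.inv(c["mtx"])@np.array([u,v,1.]); return -c["R"].T@c["t"],d
E
python3 - <<'E'
from h import *
for n in ["top","scene"]:
    c=pickle.load(open(n+"0.pkl","rb"))
    for k,m in masks(c).items():
        nn,l,st,ce=cv2.connectedComponentsWithStats(m.astype(np.uint8))
        for i in range(1,nn):
            if st[i,4]<15: continue
            p=pts(c,l==i); print(n,k,st[i],ce[i].round(1),np.median(p,0).round(3),p.min(0).round(3),p.max(0).round(3))
c=pickle.load(open("top0.pkl","rb"))
P=lambda u,v:pts(c,(np.add.outer(np.arange(400)==round(v),np.arange(640)==round(u))>0)&0) 
def pt(x,y):
    u,v=x/5+210-.4,y/5+110-.4; z=c["range_z"][int(round(v)),int(round(u))]
    o,d=ray(c,u,v); return (o+d*z).round(3)
for nm,x,y in [("boomend",557,208),("boomL",270,193),("boomcl",343,193),("arm nut",415,348),("discs",400,280),("disc2",440,290),("rail",240,365),("rail",370,370),("railR",230,240),("boxblu",510,300),("packR",490,240),("packB",390,410),("packcornR",537,388),("packcornT",500,228),("chuck",755,195),("knob top",620,385),("griptop",487,435)]: print(nm,pt(x,y))
E
```

```text
top orange [332 175   6  15  44] [334.3 180.8] [ 0.575 -0.167  0.261] [ 0.548 -0.179  0.003] [ 0.593 -0.159  0.277]
scene orange [294 191  10  15  85] [299.  197.9] [ 0.582 -0.163  0.251] [ 0.566 -0.176  0.226] [ 0.661 -0.099  0.437]
boomend [ 0.647 -0.125  0.459]
boomL [0.663 0.052 0.449]
boomcl [0.661 0.006 0.454]
arm nut [ 0.584 -0.02   0.242]
discs [ 0.636 -0.009  0.22 ]
disc2 [ 0.629 -0.037  0.213]
rail [0.587 0.124 0.116]
rail [0.581 0.025 0.113]
railR [0.683 0.13  0.117]
boxblu [ 0.619 -0.088  0.221]
packR [ 0.693 -0.066  0.011]
packB [0.556 0.019 0.01 ]
packcornR [ 0.571 -0.101  0.011]
packcornT [ 0.705 -0.074  0.   ]
chuck [ 0.718 -0.28   0.049]
knob top [ 0.552 -0.164  0.27 ]
griptop [ 0.519 -0.071  0.279]
```

```bash
cat >> h.py <<'E'
from scipy.spatial.transform import Rotation as Ro
def q2R(q): return Ro.from_quat([q[1],q[2],q[3],q[0]]).as_matrix()
def R2q(R):
    q=Ro.from_matrix(R).as_quat(); return [q[3],q[0],q[1],q[2]]
E
python3 - <<'E'
from h import *
from plant import env,kinematics
c=pickle.load(open("wrist0.pkl","rb")); T=q2R(env.get_tool_rot())
cc=-c["R"].T@c["t"]; print("cam in tool",T.T@(cc-env.get_position()), "axes", (T.T@c["R"].T).round(3)); print(T.round(3))
# yaw from rails in top depth
c=pickle.load(open("top0.pkl","rb"))
H=cv2.cvtColor(c["img"],cv2.COLOR_BGR2HSV)
m=np.zeros((400,640),bool); m[175:190,253:288]=1
m&=(H[...,1]<60)
p=pts(c,m); p=p[(p[:,2]>.09)&(p[:,2]<.13)]; print(len(p),p.mean(0),np.polyfit(p[:,1],p[:,0],1),cv2.minAreaRect((p[:,:2]*1000).astype(np.float32)))
m=np.zeros((400,640),bool); m[140:156,225:325]=1
p=pts(c,m); p=p[(p[:,2]>.42)&(p[:,2]<.48)]; print(len(p),np.median(p,0),np.polyfit(p[:,1],p[:,0],1),p[:,1].min(),p[:,1].max())
yaw=-.07
for sgn in (1,-1):
  x=np.array([.574,0,-.819]);y=np.array([0,sgn,0.]);
  Rz=Ro.from_euler('z',yaw).as_matrix(); R=Rz@np.stack([x,y,np.cross(x,y)],1)
  for pos in ([.45,-.07,.40],[.53,-.06,.27],[.62,0,.33],[.6,0.05,.31]):
    print(sgn,pos,kinematics.solve_ik(pos,R2q(R)))
E
```

```text
cam in tool [-0.12651636 -0.00026664 -0.07457048] axes [[ 0.001 -0.292  0.956]
 [ 1.     0.    -0.001]
 [-0.     0.956  0.292]]
[[-0.001  0.236  0.972]
 [-0.002  0.972 -0.236]
 [-1.    -0.002 -0.   ]]
336 [0.58658808 0.07693097 0.11480172] [0.09229044 0.57948809] ((586.2533569335938, 76.36005401611328), (134.43231201171875, 42.66132736206055), 84.12061309814453)
678 [0.66017895 0.01863044 0.44679963] [0.06700193 0.65895119] -0.1341670751218413 0.17503268824012674
1 [0.45, -0.07, 0.4] [-0.3591939  -0.52135147  2.18714306  0.21130229  0.89528852 -1.9431243 ]
1 [0.53, -0.06, 0.27] [-0.25380997 -0.19676588  2.23758558  0.21756022  0.50750309 -1.91272284]
1 [0.62, 0, 0.33] [-7.03035812e-02 -7.06026287e-02  2.00026747e+00  3.08292612e-04
  6.00628497e-01 -1.57129927e+00]
1 [0.6, 0.05, 0.31] [ 0.04322322 -0.08386569  2.05455682 -0.12122521  0.56594646 -1.37547898]
-1 [0.45, -0.07, 0.4] [-0.3591939  -0.52135147  2.18714306  0.21130229  0.89528852  1.19846835]
-1 [0.53, -0.06, 0.27] [-0.25380997 -0.19676588  2.23758558  0.21756022  0.50750309  1.22886981]
-1 [0.62, 0, 0.33] [-7.03035812e-02 -7.06026287e-02  2.00026747e+00  3.08292612e-04
  6.00628497e-01  1.57029339e+00]
-1 [0.6, 0.05, 0.31] [ 0.04322322 -0.08386569  2.05455682 -0.12122521  0.56594646  1.76611367]
```

```bash
python3 - <<'E'
from h import *
from plant import env,cams,kinematics
x=np.array([.574,0,-.819]);y=np.array([0,1,0.]);R=Ro.from_euler('z',-.07).as_matrix()@np.stack([x,y,np.cross(x,y)],1)
q=kinematics.solve_ik([.45,-.07,.40],R2q(R))
a=list(q);a[0]=1.263
env.move_joints(a);env.move_joints(q)
print(env.get_time(),env.get_position(),env.get_force())
c=cams.capture("wrist"); cv2.imwrite("pics/w1.png",c["img"]); pickle.dump(c,open("w1.pkl","wb"))
E
```

```text
4.1417 [ 0.45006579 -0.06944048  0.39997011] [0.54530434 0.60105858 0.30208396]
```

View pics/w1.png

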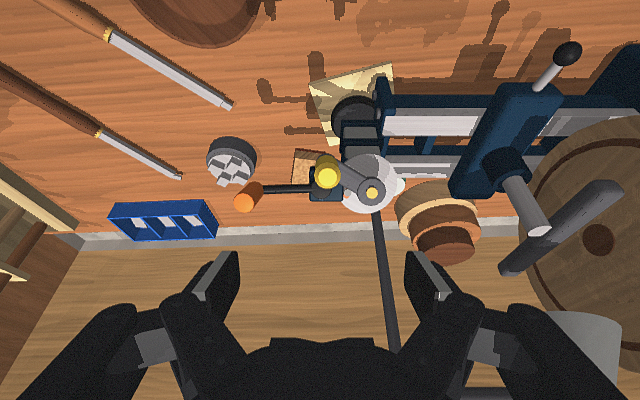

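The wrist view shows the yellow grip nearly end-on at (327,175), the spindle nut at (372,191), the orange knob at (248,196) and the black foot over the board at (352,112). Next I'll get positions from the depth.

```bash
python3 - <<'E'
from h import *
c=pickle.load(open("w1.pkl","rb"))
z=c["img"][60:230,220:420]; cv2.imwrite("pics/w1z.png",cv2.resize(z,None,fx=3.5,fy=3.5,interpolation=cv2.INTER_CUBIC))
hsv=cv2.cvtColor(c["img"],cv2.COLOR_BGR2HSV); 
for u,v in [(327,175),(372,191),(248,196),(240,205),(352,205),(395,185),(357,106)]: print((u,v),hsv[v,u],pts(c,(np.arange(400)[:,None]==v)&(np.arange(640)[None]==u)).round(4))
yaw=-.07;Rz=Ro.from_euler('z',yaw).as_matrix();s,k=np.sin(np.radians(35)),np.cos(np.radians(35))
A=Rz@np.array([[k,0,-s],[0,1,0],[s,0,k]])
H,S,V=[hsv[...,i].astype(int) for i in range(3)]
Y=(H>22)&(H<36)&(S>190)&(V>70);O=(H>6)&(H<18)&(S>200)&(V>120)
for nm,m,box in [("Y",Y,(300,150,345,195)),("Nut",Y,(360,180,385,205)),("O",O,(225,175,270,215))]:
    b=np.zeros_like(m);b[box[1]:box[3],box[0]:box[2]]=1; p=pts(c,m&b); q=p@A
    print(nm,len(p),p.mean(0).round(4),"spindle-frame lo/hi",np.percentile(q,[2,50,98],axis=0).round(4).tolist())
G=(S<40)&(V>90); b=np.zeros_like(G);b[150:220,335:410]=1
q=pts(c,G&b)@A; print("grey",len(q),np.percentile(q,[2,50,98],axis=0).round(4).tolist()); h=np.histogram(q[:,2],20);print(h)
# boom-free: rails 
for (a,b2,c2,d) in [(385,110,470,135)]:
    m=np.zeros_like(G);m[b2:d,a:c2]=1;p=pts(c,m&(S<60)&(V>120));p=p[(p[:,2]>.10)&(p[:,2]<.13)];print(len(p),np.median(p,0))
    r=cv2.minAreaRect((p[:,:2]*1000).astype(np.float32));print(r)
E
```

```text
(327, 175) [ 28 152 241] [[ 0.5136 -0.0688  0.2752]]
(372, 191) [ 24 131 241] [[ 0.581  -0.0176  0.2414]]
(248, 196) [ 13 179 250] [[ 0.5495 -0.1568  0.267 ]]
(240, 205) [ 14 179 239] [[ 0.557  -0.1668  0.2732]]
(352, 205) [175   7 226] [[ 0.6318 -0.0396  0.2228]]
(395, 185) [176   8 215] [[0.6124 0.0196 0.2063]]
(357, 106) [150  14  54] [[ 0.5899 -0.0207  0.0503]]
Y 3 [ 0.5353 -0.0733  0.2369] spindle-frame lo/hi [[0.5735, -0.045, -0.1188], [0.5783, -0.0407, -0.1175], [0.5807, -0.022, -0.1096]]<stdin>:12: RuntimeWarning: Mean of empty slice.
  ret = um.true_divide(
Traceback (most recent call last):
IndexError: index -1 is out of bounds for axis 0 with size 0
```

View pics/w1z.png

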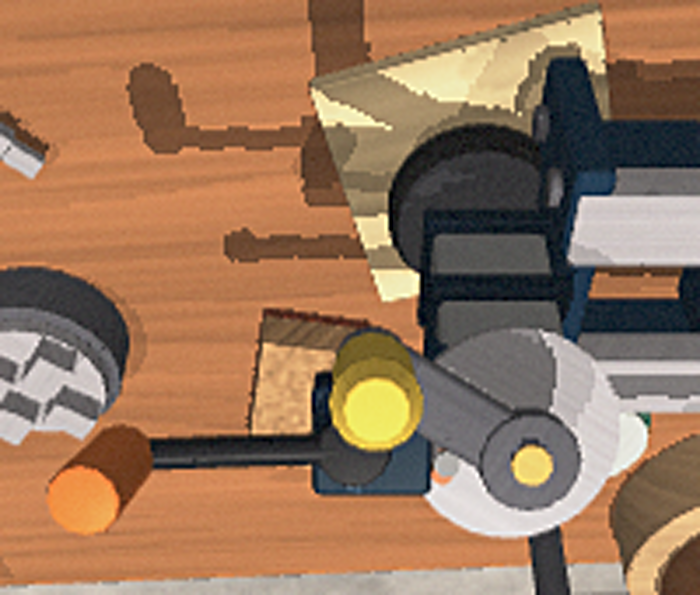

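```bash
cat > an.py <<'E'
from h import *
def caps(c,verbose=1,boxes=None):
    hsv=cv2.cvtColor(c["img"],cv2.COLOR_BGR2HSV);H,S,V=[hsv[...,i].astype(int) for i in range(3)]
    out={}
    for nm,m in [("Y",(H>20)&(H<34)&(S>110)&(V>215)),("O",(H>8)&(H<18)&(S>140)&(V>222))]:
        n,l,st,ce=cv2.connectedComponentsWithStats(cv2.morphologyEx(m.astype(np.uint8),cv2.MORPH_OPEN,np.ones((2,2),np.uint8)))
        for i in range(1,n):
            if st[i,4]>=40:
                p=pts(c,l==i)
                ok=np.median(p,0)
                if .18<ok[2]<.35 and verbose: print(nm,st[i],ce[i].round(1),ok.round(4),len(p))
E
python3 - <<'E'
from an import *
c=pickle.load(open("w1.pkl","rb")); caps(c)
hsv=cv2.cvtColor(c["img"],cv2.COLOR_BGR2HSV);H,S,V=[hsv[...,i].astype(int) for i in range(3)]
b=np.zeros(H.shape,bool); b[60:150,300:640]=1
p=pts(c,b&(S<70)); q=p[(p[:,2]>.108)&(p[:,2]<.122)]; print(len(q),q.mean(0)); r=cv2.minAreaRect((q[:,:2]*1000).astype(np.float32));print(r)
# near edge of front rail: min x per y bin
for y in np.arange(.0,.2,.02):
    w=q[abs(q[:,1]-y)<.01]
    if len(w)>5: print(round(y,2),len(w),np.percentile(w[:,0],[1,99]).round(4))
b=np.zeros(H.shape,bool); b[140:220,330:412]=1
p=pts(c,b&(S<30)&(V>60))
s,k=np.sin(np.radians(35)),np.cos(np.radians(35))
for yaw in (-.06,-.09):
  A=Ro.from_euler('z',yaw).as_matrix()@np.array([[k,0,-s],[0,1,0],[s,0,k]])
  q=p@A; h=np.histogram(q[:,2],np.arange(-.2,-.08,.004)); print([(round(float(e),3),int(n)) for n,e in zip(*h)])
# foot / packer
b=np.zeros(H.shape,bool); b[90:150,325:378]=1
p=pts(c,b&(S<60)&(V<110)); p=p[p[:,2]<.09]; print("foot z",np.histogram(p[:,2],20))
b[:]=0;b[60:150,305:400]=1
p=pts(c,b&(H>20)&(H<34)); print("packer",np.percentile(p[:,2],[10,50,90]))
E
```

```text
Y [318 169  21  20 328] [328. 179.] [ 0.5164 -0.068   0.2771] 327
Y [368 189  10  10  86] [372.6 193.6] [ 0.5853 -0.0163  0.2419] 86
O [234 194  21  20 305] [244.1 203.7] [ 0.5558 -0.1626  0.2716] 302
3428 [0.58852281 0.14964131 0.11496805]
((571.989013671875, 167.20301818847656), (101.35535430908203, 426.1126708984375), 1.4944826364517212)
0.0 35 [0.6016 0.6063]
0.02 247 [0.5656 0.6012]
0.04 314 [0.566  0.6019]
0.06 313 [0.5675 0.6032]
0.08 311 [0.5687 0.6047]
0.1 311 [0.5705 0.6058]
0.12 306 [0.5717 0.6074]
0.14 324 [0.5732 0.6094]
0.16 43 [0.5215 0.5969]
0.18 11 [0.5218 0.524 ]
[(-0.2, 0), (-0.196, 1), (-0.192, 7), (-0.188, 20), (-0.184, 1536), (-0.18, 26), (-0.176, 1), (-0.172, 1), (-0.168, 41), (-0.164, 0), (-0.16, 0), (-0.156, 1), (-0.152, 5), (-0.148, 16), (-0.144, 596), (-0.14, 317), (-0.136, 0), (-0.132, 0), (-0.128, 0), (-0.124, 0), (-0.12, 0), (-0.116, 0), (-0.112, 0), (-0.108, 0), (-0.104, 0), (-0.1, 0), (-0.096, 0), (-0.092, 0), (-0.088, 0)]
[(-0.2, 0), (-0.196, 0), (-0.192, 8), (-0.188, 18), (-0.184, 1430), (-0.18, 134), (-0.176, 1), (-0.172, 1), (-0.168, 41), (-0.164, 0), (-0.16, 0), (-0.156, 0), (-0.152, 6), (-0.148, 17), (-0.144, 497), (-0.14, 415), (-0.136, 0), (-0.132, 0), (-0.128, 0), (-0.124, 0), (-0.12, 0), (-0.116, 0), (-0.112, 0), (-0.108, 0), (-0.104, 0), (-0.1, 0), (-0.096, 0), (-0.092, 0), (-0.088, 0)]
foot z (array([ 19,  24,  33,  38, 112, 118, 198, 289,  28,  30,  21,  24,  18,
         0,   0,   0,   1,   4,   3,  29]), array([0.02909323, 0.03213795, 0.03518268, 0.0382274 , 0.04127213,
       0.04431685, 0.04736158, 0.0504063 , 0.05345102, 0.05649575,
       0.05954047, 0.0625852 , 0.06562992, 0.06867465, 0.07171937,
       0.07476409, 0.07780882, 0.08085354, 0.08389827, 0.08694299,
       0.08998772]))
packer [0.01029065 0.0115235  0.10073717]
```

```bash
python3 - <<'E'
from an import *
c=pickle.load(open("w1.pkl","rb"))
s,k=np.sin(np.radians(35)),np.cos(np.radians(35))
A=Ro.from_euler('z',-.072).as_matrix()@np.array([[k,0,-s],[0,1,0],[s,0,k]])
g=np.array([ 0.5164,-0.068,0.2771])@A-[0,0,.035]; n=np.array([.5853,-.0163,.2419])@A; o=np.array([.5558,-.1626,.2716])@A-[0,0,.03]
print("grip",g,"nut",n,"knob",o, "r",np.hypot(*(g-n)[:2]), "dz",g[2]-n[2])
hsv=cv2.cvtColor(c["img"],cv2.COLOR_BGR2HSV);S,V=hsv[...,1],hsv[...,2]
b=np.zeros(S.shape,bool); b[140:220,330:412]=1
q=pts(c,b&(S<30)&(V>60))@A; d=q[abs(q[:,2]+.182)<.004]
ctr,r=cv2.minEnclosingCircle((d[:,:2]*1000).astype(np.float32)); print("disc",ctr,r,np.percentile(d,[1,99],axis=0))
d=q[abs(q[:,2]+.142)<.004]; print("arm top",np.percentile(d,[1,50,99],axis=0))
E
```

```text
grip [ 0.58485928 -0.03067514 -0.10624624] nut [ 0.61791616  0.02584743 -0.13736418] knob [ 0.61947017 -0.12219569 -0.13219531] r 0.06547944557339103 dz 0.031117941645224634
disc (616.3795776367188, 24.234121322631836) 41.96335983276367 [[ 0.5758338  -0.00656946 -0.18356631]
 [ 0.65587578  0.06416186 -0.17964632]]
arm top [[ 0.58234828 -0.01467692 -0.14413221]
 [ 0.60667253  0.0103342  -0.14050576]
 [ 0.63213256  0.03998959 -0.13828888]]
```

```bash
cat > k.py <<'E'
from h import *
from plant import env,cams,kinematics,jaws
s,k=np.sin(np.radians(35)),np.cos(np.radians(35))
A=Ro.from_euler('z',-.072).as_matrix()@np.array([[k,0,-s],[0,1,0],[s,0,k]])
Q=R2q(np.stack([-A[:,2],A[:,1],A[:,0]],1))
C=np.array([.6175,.0255,-.1062]); r=.065; TH0=np.arctan2(-.0307-.0255,.5849-.6175)
def gp(th,dz=.008,rr=r): return A@(C+[rr*np.cos(th),rr*np.sin(th),dz])
def tang(th): # clockwise tangent, world
    return A@np.array([np.sin(th),-np.cos(th),0])
def rad(th): return A@np.array([np.cos(th),np.sin(th),0])
def fr(th,F0):
    F=np.array(env.get_force())-F0
    return -F@tang(th), F@rad(th), F@A[:,2]   # resisting, radial outward, axial
E
python3 - <<'E'
from k import *
jaws.set_gripper(.06,40)
env.movep(gp(TH0,.09),Q)
F0=np.array(env.get_force()); np.save("F0.npy",F0)
env.servo_line(gp(TH0),Q,max_speed=.1)
print(env.get_time(),fr(TH0,F0))
jaws.set_gripper(.02,40); print(env.get_width(),env.get_time(),fr(TH0,F0))
for d in (.03,.06,.1):
    env.servo_line(gp(TH0-d),Q,max_speed=.05); print(d,env.get_time(),np.round(fr(TH0-d,F0),2))
    if fr(TH0-d,F0)[0]>12: break
c=cams.capture("wrist"); cv2.imwrite("pics/w2.png",c["img"]); pickle.dump(c,open("w2.pkl","wb"))
E
```

```text
5.9667 (np.float64(-0.7039098965028775), np.float64(-0.7711810012176401), np.float64(0.745538007195239))
0.025134368591481743 6.3667 (np.float64(-0.6299669427745589), np.float64(2.7519534831519565), np.float64(6.276246512600319))
0.03 6.6167 [0.71 3.44 5.08]
0.06 6.8667 [2.16 2.91 4.48]
0.1 7.1167 [1.25 2.89 4.94]
```

View pics/w2.png

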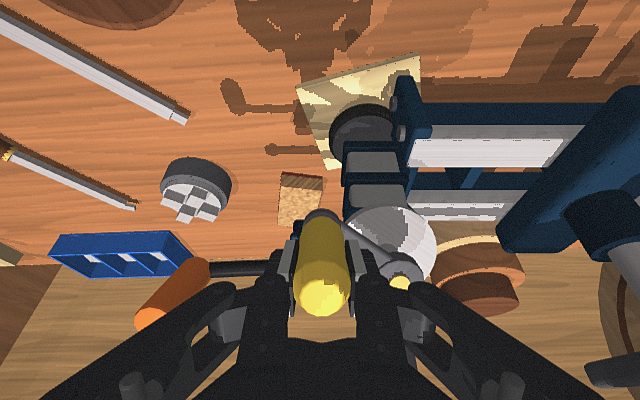

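The jaws are closed round the yellow grip at about (322,285). The crank turned 0.1 rad on about 2 N, so the brake is free. Next I'll wind in watched steps.

```bash
cat >> k.py <<'E'
def wind(th,end,step=.25,sp=.09,lim=12.,F0=None):
    log=[]
    while th>end+1e-6:
        th=max(th-step,end)
        env.servo_line(gp(th),Q,max_speed=sp); f=fr(th,F0); log.append((round(TH0-th,3),*np.round(f,2)))
        if f[0]>lim: print("LIMIT"); break
    return th,log
E
python3 - <<'E'
from k import *
F0=np.load("F0.npy")
th,log=wind(TH0-.1,TH0-2.1,F0=F0)
for l in log: print(*l)
print(env.get_time(),env.get_joint_pos())
np.save("th.npy",th)
E
```

```text
0.35 -0.66 1.96 6.81
0.6 -1.55 0.15 6.08
0.85 -0.92 -0.25 6.25
1.1 -1.83 -0.01 6.8
1.35 -0.68 -0.58 7.0
1.6 -1.28 -0.85 6.65
1.85 -1.26 -1.96 5.52
2.1 -0.32 -3.69 6.76
9.8333 [ 0.03166462 -0.14858209  2.2285149  -0.13660611  0.45327386 -1.36406266]
```

```bash
python3 - <<'E'
from k import *
F0=np.load("F0.npy"); th=float(np.load("th.npy"))
for st,sp in [(.015,.02),(.015,.1),(.03,.3),(.1,.3),(.1,.03),(-.015,.05),(-.015,.05),(.03,.05),(.03,.05)]:
    t0=env.get_time()
    th-=st; env.servo_line(gp(th),Q,max_speed=sp); t1=env.get_time(); f=fr(th,F0)[0]
    env.wait(.1); print(st,sp,round(t1-t0,3),round(f,2),round(fr(th,F0)[0],2), np.round((np.array(env.get_position())-gp(th))@tang(th)*1000,2))
np.save("th.npy",th); print(env.get_time())
c=cams.capture("wrist"); cv2.imwrite("pics/w3.png",c["img"]); pickle.dump(c,open("w3.pkl","wb"))
E
```

```text
0.015 0.02 0.25 0.41 0.78 0.71
0.015 0.1 0.25 2.11 2.95 -0.14
0.03 0.3 0.25 3.21 4.37 -0.7
0.1 0.3 0.25 1.56 1.81 -0.07
0.1 0.03 0.367 2.67 3.46 -0.96
-0.015 0.05 0.25 1.85 1.2 -0.06
-0.015 0.05 0.25 0.25 -0.02 0.84
0.03 0.05 0.25 2.56 3.34 -0.78
0.03 0.05 0.25 4.46 4.66 -1.45
13.1
```

View pics/w3.png

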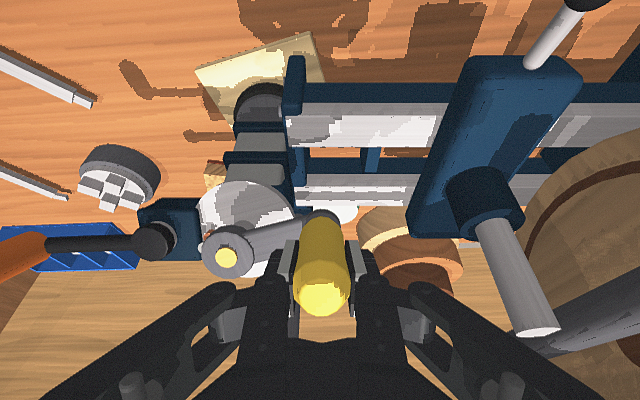

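```bash
python3 - <<'E'
from k import *
F0=np.load("F0.npy"); th=float(np.load("th.npy"))
th,log=wind(th,TH0-5.6,step=.3,sp=.1,lim=5,F0=F0)
for l in log: print(*l)
print(env.get_time())
log=[]
while TH0-th<6.6:
    th-=.2; env.servo_line(gp(th),Q,max_speed=.04); env.wait(.05); log.append((round(TH0-th,3),*np.round(fr(th,F0),2)))
    if log[-1][1]>7.5: print("LIM");break
for l in log: print(*l)
np.save("th.npy",th); print(env.get_time(),env.get_joint_pos().round(2))
c=cams.capture("wrist"); cv2.imwrite("pics/w4.png",c["img"]); pickle.dump(c,open("w4.pkl","wb"))
E
```

```text
2.69 0.97 -2.97 9.86
2.99 1.07 -1.58 10.82
3.29 0.88 -0.29 9.21
3.59 0.99 0.97 8.36
3.89 1.49 1.25 6.4
4.19 0.83 0.98 6.6
4.49 0.46 1.21 6.28
4.79 -0.67 1.42 6.53
5.09 -0.6 1.77 7.83
5.39 -1.33 3.03 9.93
5.6 -1.4 2.63 10.44
16.85
5.8 1.33 3.1 8.75
6.0 1.0 2.23 11.08
6.2 0.49 0.97 11.43
6.4 0.33 -1.01 10.0
6.6 0.68 -1.57 10.61
6.8 1.77 -1.17 9.61
20.0 [-0.22 -0.2   2.3   0.2   0.44 -1.88]
```

View pics/w4.png

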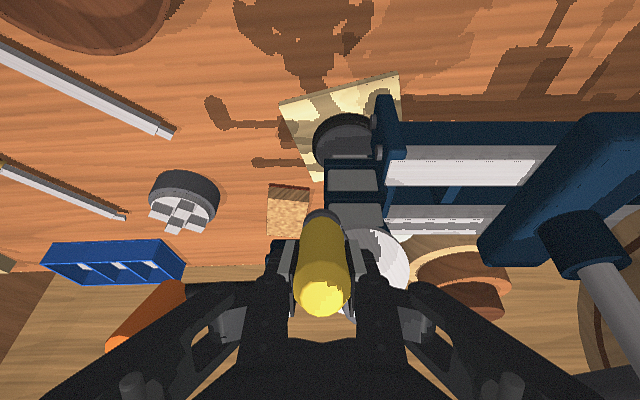

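The grip is still held after one turn. The foot at (343,140) is still above the board, so I'll measure how far.

```bash
cat > foot.py <<'E'
from h import *
def foot(c,box):
    hsv=cv2.cvtColor(c["img"],cv2.COLOR_BGR2HSV);H,S,V=[hsv[...,i].astype(int) for i in range(3)]
    b=np.zeros(H.shape,bool); b[box[1]:box[3],box[0]:box[2]]=1
    p=pts(c,b&(S<70)&(V<100)); p=p[(p[:,2]<.085)&(p[:,2]>.012)]
    h,e=np.histogram(p[:,2],np.arange(.012,.085,.002)); print("foot",[(round(float(a),3),int(n)) for n,a in zip(h,e) if n>8])
    b[:]=0;b[box[1]-40:box[3]+40,box[0]-40:box[2]+40]=1
    q=pts(c,b&(H>19)&(H<34)&(S<150)); q=q[(q[:,2]<.02)&(q[:,2]>.003)]; print("packer",np.percentile(q[:,2],[20,50,80]).round(4),len(q))
E
python3 - <<'E'
from foot import *
for n,b in (("w1",(325,90,385,125)),("w2",(325,100,395,150)),("w3",(232,80,288,118)),("w4",(310,112,378,160))):
    foot(pickle.load(open(n+".pkl","rb")),b)
E
```

```text
foot [(0.03, 23), (0.032, 12), (0.034, 22), (0.036, 27), (0.038, 26), (0.04, 35), (0.042, 76), (0.044, 110), (0.046, 56), (0.048, 80), (0.05, 308), (0.052, 18), (0.054, 25), (0.056, 13), (0.058, 17), (0.06, 15), (0.062, 17), (0.064, 16), (0.066, 15)]
packer [0.0105 0.0112 0.012 ] 1006
foot [(0.028, 12), (0.03, 49), (0.032, 52), (0.034, 62), (0.036, 61), (0.038, 67), (0.04, 72), (0.042, 177), (0.044, 254), (0.046, 80), (0.048, 193), (0.05, 689), (0.052, 34), (0.054, 41), (0.056, 41), (0.058, 41), (0.06, 42), (0.062, 36), (0.064, 38), (0.066, 25), (0.068, 37), (0.078, 14)]
packer [0.0108 0.0114 0.012 ] 2000
foot [(0.024, 20), (0.026, 35), (0.028, 34), (0.03, 43), (0.032, 37), (0.034, 38), (0.036, 82), (0.038, 237), (0.04, 61), (0.042, 52), (0.044, 513), (0.046, 89), (0.048, 21), (0.05, 31), (0.052, 27), (0.054, 26), (0.056, 18), (0.058, 34)]
packer [0.0109 0.0115 0.0121] 2202
foot [(0.014, 26), (0.016, 39), (0.018, 53), (0.02, 53), (0.022, 52), (0.024, 48), (0.026, 91), (0.028, 257), (0.03, 89), (0.032, 201), (0.034, 631), (0.036, 53), (0.038, 39), (0.04, 44), (0.042, 45), (0.044, 53), (0.046, 59), (0.048, 66), (0.05, 41), (0.052, 40), (0.054, 33), (0.056, 39), (0.058, 44), (0.06, 60), (0.062, 107), (0.064, 12), (0.076, 26), (0.078, 27)]
packer [0.0109 0.0114 0.012 ] 2069
```

```bash
cat >> k.py <<'E'
def probe(th,end,F0,lim,step=.1,sp=.03):
    while th>end+1e-6:
        th-=step; env.servo_line(gp(th),Q,max_speed=sp); a=fr(th,F0)[0]; env.wait(.05); f=fr(th,F0)
        print(round(TH0-th,3),round(a,2),*np.round(f,2),np.round((np.array(env.get_position())-gp(th))@tang(th)*1000,2))
        if f[0]>lim: print("LIM");break
    np.save("th.npy",th); print(env.get_time()); return th
E
python3 - <<'E'
from k import *
F0=np.load("F0.npy"); th=float(np.load("th.npy"))
probe(th,TH0-7.8,F0,8)
c=cams.capture("wrist"); cv2.imwrite("pics/w5.png",c["img"]); pickle.dump(c,open("w5.pkl","wb"))
E
```

```text
6.9 3.01 2.06 -0.64 8.32 -0.96
7.0 2.48 3.41 -0.72 9.09 -0.97
7.1 2.28 3.76 -0.21 8.63 -0.98
7.2 3.56 4.26 -2.23 8.98 -0.92
7.3 4.55 4.37 -3.52 8.63 -0.91
7.4 4.08 5.51 -2.9 8.66 -0.88
7.5 4.91 4.25 -2.51 7.84 -0.87
7.6 5.32 5.16 -4.79 9.0 -0.88
7.7 6.16 5.31 -3.87 9.53 -0.94
7.8 6.49 6.32 -5.57 10.03 -1.06
24.2167
```

View pics/w5.png

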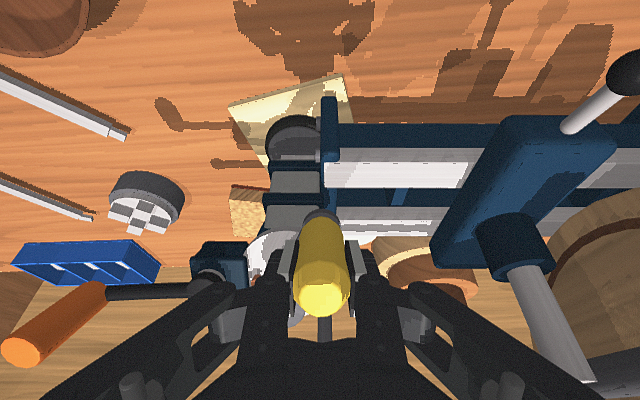

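```bash
python3 - <<'E'
from foot import *
for n,b,a in (("w1",(325,90,385,125),0),("w2",(325,100,395,150),.1),("w3",(232,80,288,118),2.42),("w4",(310,112,378,160),6.8),("w5",(262,112,322,162),7.8)):
    c=pickle.load(open(n+".pkl","rb"))
    hsv=cv2.cvtColor(c["img"],cv2.COLOR_BGR2HSV);H,S,V=[hsv[...,i].astype(int) for i in range(3)]
    B=np.zeros(H.shape,bool); B[b[1]:b[3],b[0]:b[2]]=1
    p=pts(c,B&(S<70)&(V<100))[:,2]
    exp=.0447-.0024*a
    rim=p[abs(p-exp)<.002]; pl=p[abs(p-exp-.0062)<.0016]; lo=p[(p>.005)&(p<exp-.004)]
    print(n,a,"rim",len(rim),np.median(rim).round(4),"plate",np.median(pl).round(4),"low",np.percentile(lo,[1,3,10]).round(4), "rim-18mm-packer mm",((np.median(rim)-.018-.0114)*1000).round(2))
E
```

```text
w1 0 rim 185 0.0445 plate 0.0507 low [0.0285 0.0294 0.0309] rim-18mm-packer mm 15.08
w2 0.1 rim 430 0.0443 plate 0.0506 low [0.0293 0.0298 0.0307] rim-18mm-packer mm 14.89
w3 2.42 rim 332 0.039 plate 0.0452 low [0.0239 0.0245 0.0256] rim-18mm-packer mm 9.59
w4 6.8 rim 366 0.0291 plate 0.0345 low [0.0144 0.0149 0.0159] rim-18mm-packer mm -0.35
w5 7.8 rim 127 0.0264 plate 0.0323 low [0.0145 0.0148 0.0154] rim-18mm-packer mm -3.01
```

Force rises about 3.5 N/rad from roughly 6.5 rad, and depth shows the foot down and the rubber compressed about 2.7 mm. I'll wind 0.4 rad more, release, back off and look at the lever.

```bash
python3 - <<'E'
from k import *
F0=np.load("F0.npy"); th=float(np.load("th.npy"))
th=probe(th,TH0-8.2,F0,10)
jaws.set_gripper(.06); env.servo_line(gp(th,.10),Q,max_speed=.1)
env.movep([.45,-.07,.40],Q)
print(env.get_time(),env.get_force()-F0)
c=cams.capture("wrist"); cv2.imwrite("pics/w6.png",c["img"]); pickle.dump(c,open("w6.pkl","wb"))
from an import caps
caps(c)
E
```

```text
7.9 5.59 6.46 -6.86 10.55 -1.28
8.0 7.43 7.41 -8.38 11.5 -1.56
8.1 8.35 8.51 -9.15 11.71 -1.98
8.2 8.38 7.09 -9.06 14.57 -2.48
25.9333
28.0417 [-1.26011575  1.29110447 -1.12336375]
Y [404 143  25  22 380] [417.5 153.7] [0.5019 0.0156 0.2624] 379
Y [369 190  11  10  89] [374.  194.4] [ 0.5851 -0.0164  0.2415] 89
O [236 196  20  19 300] [245.6 205.1] [ 0.5557 -0.1622  0.2717] 299
```

View pics/w6.png

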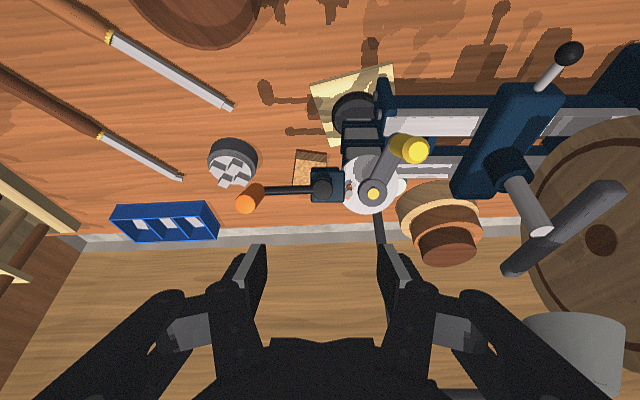

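```bash
python3 - <<'E'
from foot import *
s,k=np.sin(np.radians(35)),np.cos(np.radians(35))
A=Ro.from_euler('z',-.072).as_matrix()@np.array([[k,0,-s],[0,1,0],[s,0,k]])
for a,b in (((.5164,-.068,.2771),(.5853,-.0163,.2419)),((.5019,.0156,.2624),(.5851,-.0164,.2415))):
    d=(np.array(a)-b)@A; print(d,np.arctan2(d[1],d[0]))
c=pickle.load(open("w6.pkl","rb")); foot(c,(325,88,385,128))
# boss of lever
for u,v in ((323,184),(318,183),(285,188),(300,188)):
    print(pts(c,(np.arange(400)[:,None]==v)&(np.arange(640)[None]==u))@A)
E
```

```text
[-0.03305688 -0.05652257  0.06611794] -2.099997104438504
[-0.05787482  0.02593187  0.06603857] 2.7203463858877406
foot [(0.014, 11), (0.016, 20), (0.018, 17), (0.02, 27), (0.022, 17), (0.024, 27), (0.026, 50), (0.028, 130), (0.03, 189), (0.032, 284), (0.034, 12), (0.036, 16), (0.038, 21), (0.04, 18), (0.042, 23), (0.044, 22), (0.046, 28), (0.048, 27), (0.05, 17), (0.052, 20), (0.054, 12), (0.056, 14), (0.058, 43), (0.06, 55)]
packer [0.0106 0.0113 0.012 ] 1044
[[ 0.60901374 -0.03619455 -0.15667168]]
[[ 0.6075002  -0.04253558 -0.15580209]]
[[ 0.61410183 -0.08469445 -0.15634118]]
[[ 0.61441395 -0.06563986 -0.15747983]]
```

```bash
python3 - <<'E'
from k import *
from an import caps
env.wait(.0)
c=cams.capture("wrist"); pickle.dump(c,open("w7.pkl","wb")); caps(c)
hsv=cv2.cvtColor(c["img"],cv2.COLOR_BGR2HSV);V=hsv[...,2]
B=np.zeros(V.shape,bool);B[160:215,255:345]=1
q=pts(c,B)@A
h,e=np.histogram(q[:,2],np.arange(-.2,-.1,.003));print([(round(float(a),3),int(n)) for a,n in zip(e,h) if n>10])
w=q[abs(q[:,2]+.156)<.003]
for y in np.arange(-.11,-.01,.005):
    t=w[abs(w[:,1]-y)<.0025]
    if len(t)>2: print(round(y,3),len(t),np.percentile(t[:,0],[2,98]).round(4))
z=c["img"][160:220,230:350]; cv2.imwrite("pics/w7z.png",cv2.resize(z,None,fx=6,fy=6,interpolation=cv2.INTER_CUBIC))
E
```

```text
Y [403 144  25  22 377] [416.6 154.9] [0.502  0.0156 0.2625] 373
Y [368 191  11  10  90] [373.  195.5] [ 0.5852 -0.0166  0.2416] 89
O [235 197  20  19 304] [244.4 206.2] [ 0.5558 -0.1622  0.2717] 303
[(-0.2, 31), (-0.197, 25), (-0.185, 25), (-0.182, 38), (-0.176, 98), (-0.173, 625), (-0.17, 14), (-0.164, 19), (-0.161, 103), (-0.158, 629), (-0.155, 72), (-0.149, 12), (-0.146, 11), (-0.143, 11)]
-0.11 33 [0.6131 0.624 ]
-0.105 35 [0.6127 0.6238]
-0.1 31 [0.6126 0.6222]
-0.095 29 [0.6128 0.6223]
-0.09 32 [0.6134 0.6226]
-0.085 30 [0.6131 0.6228]
-0.08 33 [0.6122 0.6226]
-0.075 32 [0.612  0.6227]
-0.07 32 [0.6121 0.6219]
-0.065 30 [0.6122 0.6213]
-0.06 30 [0.6121 0.6214]
-0.055 29 [0.6126 0.6215]
-0.05 42 [0.6092 0.624 ]
-0.045 72 [0.6047 0.6274]
-0.04 83 [0.6031 0.629 ]
-0.035 77 [0.6039 0.629 ]
-0.03 53 [0.6057 0.628 ]
-0.025 32 [0.6086 0.6242]
```

View pics/w7z.png

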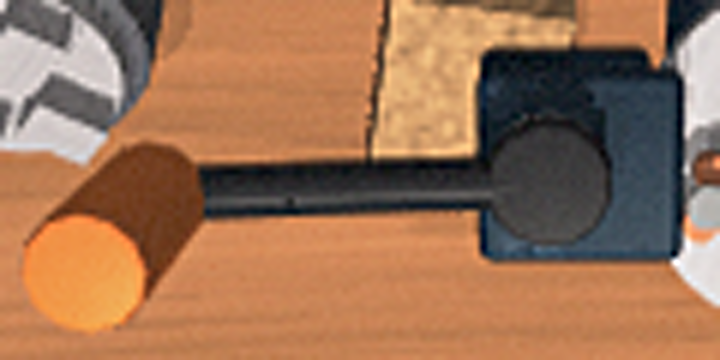

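The lever is nearly straight along -y. Its boss (322,190 px) is at (0.616, -0.0375) in the spindle frame and the knob is at (0.619, -0.122). The crank has stayed put, so I'll swing the lever clockwise with the jaws caging the knob.

```bash
cat >> k.py <<'E'
CC=np.array([.6165,-.0378,-.132])
def kp(ph,dz=.005): # ph from -y, + toward +x
    return A@(CC+[.085*np.sin(ph),-.085*np.cos(ph),dz])
def ktan(ph): return A@np.array([-np.cos(ph),-np.sin(ph),0])
def Qk(ph,sg):
    x=-A[:,2]; y=-sg*ktan(ph); return R2q(np.stack([x,y,np.cross(x,y)],1))
E
python3 - <<'E'
from k import *
for sg in (1,-1):
    print(sg,[None if (j:=kinematics.solve_ik(kp(p,d),Qk(-.3,sg))) is None else np.round(j,2).tolist() for p,d in ((.035,.09),(.035,.005),(-.9,.005))])
E
```

```text
1 [[-0.52, -0.22, 2.14, 0.4, 0.69, -0.38], [-0.47, -0.02, 2.13, 0.47, 0.51, -0.44], [-0.44, -0.1, 2.29, 0.53, 0.42, -0.5]]
-1 [[-0.52, -0.22, 2.14, 0.4, 0.69, 2.76], [-0.47, -0.02, 2.13, 0.47, 0.51, 2.7], [-0.44, -0.1, 2.29, 0.53, 0.42, 2.64]]
```

```bash
cat >> k.py <<'E'
def kr(ph,F0):
    F=np.array(env.get_force())-F0; P=np.array(env.get_position())
    v=A.T@P-CC; return np.round([-F@ktan(ph),F@(A@np.array([np.sin(ph),-np.cos(ph),0])),F@A[:,2],np.arctan2(v[0],-v[1])],3)
E
python3 - <<'E'
from k import *
q=Qk(-.3,1); ph=.035
env.movep(kp(ph,.09),q); jaws.set_gripper(.055)
F0=np.array(env.get_force());np.save("F0k.npy",F0)
env.servo_line(kp(ph),q,max_speed=.1); print(env.get_time(),kr(ph,F0))
jaws.set_gripper(.02,40); print(env.get_width(),kr(ph,F0))
for i in range(5):
    ph-=.08; env.servo_line(kp(ph),q,max_speed=.04); env.wait(.04); r_=kr(ph,F0); print(round(ph,3),r_)
    if r_[0]>11: break
np.save("ph.npy",ph); print(env.get_time())
c=cams.capture("wrist"); cv2.imwrite("pics/w8.png",c["img"])
E
```

```text
30.75 [ 0.339  1.205 -2.082  0.04 ]
0.023029083280687992 [-0.852  1.625  6.04   0.036]
-0.045 [ 5.894 -2.028 -0.973 -0.006]
-0.125 [ 7.392  0.378 -3.064 -0.069]
-0.205 [ 8.981  2.367 -5.093 -0.141]
-0.285 [ 9.578  4.589 -7.297 -0.21 ]
-0.365 [11.153 10.27  -7.691 -0.283]
32.925
```

View pics/w8.png

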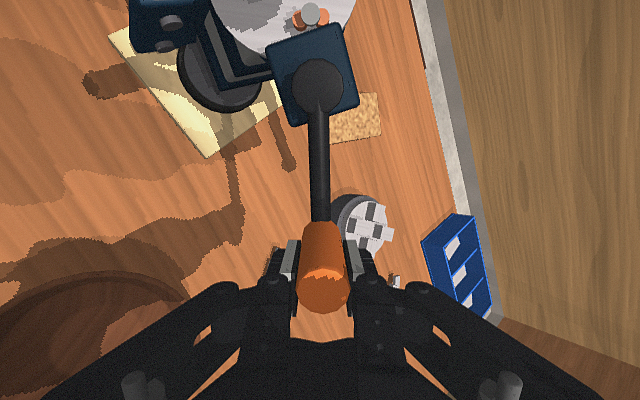

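```bash
python3 - <<'E'
from k import *
q=Qk(-.3,1); ph=float(np.load("ph.npy")); F0=np.load("F0k.npy"); last=-.283
for i in range(12):
    ph-=.07; env.servo_line(kp(ph),q,max_speed=.04); env.wait(.04); r_=kr(ph,F0); print(round(ph,3),r_)
    if r_[0]>24 or last-r_[3]<.02: print("stall");break
    last=r_[3]
np.save("ph.npy",ph); print(env.get_time())
c=cams.capture("wrist"); cv2.imwrite("pics/w9.png",c["img"])
E
```

```text
-0.435 [13.081 12.609 -7.725 -0.338]
-0.505 [10.448 12.623 -4.818 -0.424]
-0.575 [11.15  11.392 -4.258 -0.493]
-0.645 [11.645  9.338 -3.98  -0.559]
-0.715 [12.505  7.409 -5.825 -0.625]
-0.785 [13.55   6.148 -7.521 -0.691]
-0.855 [15.104  6.085 -6.278 -0.758]
-0.925 [16.281  5.071 -7.717 -0.82 ]
-0.995 [ 29.487  10.202 -16.188  -0.825]
stall
36.05
```

View pics/w9.png

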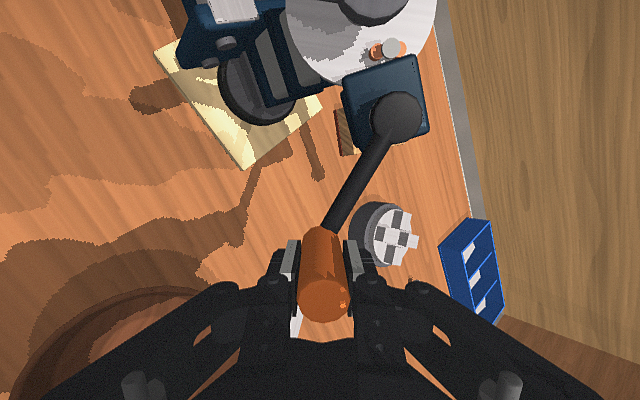

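The lever came up hard against its clockwise stop at -0.825 rad: force jumped from 16 to 29 N with no travel. Now I'll relax, release, back off and check.

```bash
python3 - <<'E'
from k import *
from an import caps
q=Qk(-.3,1); F0=np.load("F0k.npy")
env.servo_line(kp(-.87),q,max_speed=.05); print(kr(-.87,F0))
jaws.set_gripper(.055); P=np.array(env.get_position()); env.servo_line(P+A[:,2]*.1,q,max_speed=.1)
env.movep([.45,-.07,.40],Q); print(env.get_time(),env.get_force()-F0)
c=cams.capture("wrist"); cv2.imwrite("pics/w10.png",c["img"]); pickle.dump(c,open("w10.pkl","wb")); caps(c)
from foot import foot
foot(c,(325,88,385,128))
E
```

```text
[ 9.756  2.073 -4.039 -0.803]
39.3917 [ 0.08516853 -1.62967249 -0.61844886]
Y [404 142  25  23 380] [417.1 153.3] [0.5019 0.0158 0.2624] 379
Y [368 190  11  10  87] [373.3 194.4] [ 0.5854 -0.017   0.2419] 85
O [247 146  22  21 347] [257.4 155.7] [ 0.5133 -0.1421  0.2413] 346
foot [(0.016, 17), (0.018, 18), (0.02, 24), (0.022, 15), (0.024, 33), (0.026, 48), (0.028, 126), (0.03, 199), (0.032, 266), (0.034, 31), (0.038, 25), (0.04, 9), (0.042, 30), (0.044, 13), (0.046, 29), (0.048, 23), (0.05, 20), (0.052, 10), (0.054, 27), (0.056, 24), (0.058, 36), (0.06, 26), (0.078, 26)]
packer [0.0106 0.0113 0.012 ] 1035
```

View pics/w10.png

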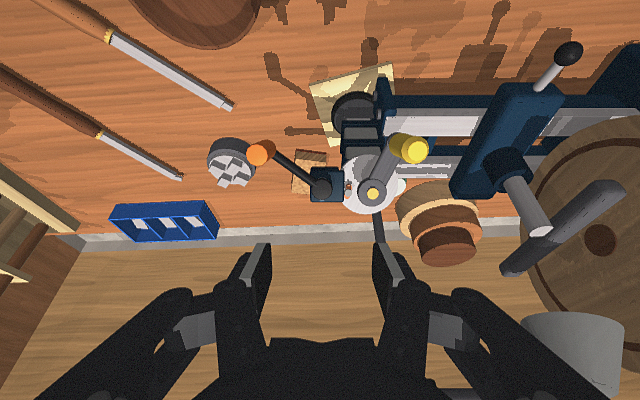

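```bash
python3 - <<'E'
from k import *
v=np.array([.5133,-.1421,.2413])@A-[0,0,.03]-CC; print("lever",np.arctan2(v[0],-v[1]),np.hypot(v[0],v[1]))
a=pickle.load(open("w6.pkl","rb"));b=pickle.load(open("w10.pkl","rb"))
for c in (a,b):
    B=np.zeros((400,640),bool);B[88:128,325:385]=1
    p=pts(c,B&(c["img"].max(2)<100))[:,2]; print("plate z",np.median(p[abs(p-.0325)<.0017]))
print(env.get_time(),env.get_force()-np.load("F0k.npy"))
env.hand_in()
E
```

```text
lever -0.6443254789960144 0.08380954476426805
plate z 0.032326911240137604
plate z 0.032269762053663116
39.4417 [ 1.00585992 -2.25540631 -0.89534992]
the job is handed in; nothing more can be done
```

I wound the jack down until the foot bore and swung the brake lever clockwise to its stop. Then I let go, backed off and handed in at 39.4 s of the 72 s allowed. One check disagreed: after release the lever appeared about 0.18 rad short of where it had stopped, and I only saw this as I handed in.

- **Crank:** It was free from the start, so I did not slacken the brake. I wound it about 8.2 rad clockwise. Resistance rose by about 3.5 N per rad after touch at roughly 6.5 rad, and the last readings were 7 to 8.5 N.
- **After letting go of the crank:** The grip measured 0.45 rad back from where I had driven it (7.75 rad in total), then stayed put. My estimate of the bearing force is 95 to 130 N, from the angle past touch and the 2 to 3 mm of rubber compression; it is not a direct reading.
- **Brake:** The lever moved on 6 to 16 N, then stalled at -0.825 rad (angle from -y, clockwise negative) as the force jumped to 29 N. I took that as its clockwise stop.
- **The disagreement:** The last picture puts the lever at -0.64 rad. It may have moved when the jaws opened, or the knob may not have been centred in the jaws. Taking -0.825 rad as the stop, it is still inside the clockwise third that holds the crank, but I had no reading of the brake force and did not push the crank to test the lock.
- **Other checks:** The foot height was the same before and after working the brake, within 0.1 mm. The gripper was clear of everything, and I saw no sign that any of the loose things had moved in the pictures, though I did not measure them.

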